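Index the resin-curing lamp to the next hole and hold its lock pin home

TASK

The round resin piece has to cure next: pull up the lock knob on top of the curing lamp's sleeve, slide the lamp along its bar to the next hole, the one over the round piece, and let the pin go fully down into that hole. Finish with the knob still gripped and the pin held right down, so that I can tighten the thumbscrew; do not let go. Leave the two resin pieces and the jars where they are.

Things in the scene. Friction and masses are not known exactly. Their poses are not given: they have to be found in the camera images.
- stand: Lamp stand screwed to the table, yaw varies: plywood board 150 x 480 x 12 mm, two posts (at |y| 195 to 220 mm) carrying a level aluminium bar 25 x 25 x 440 mm above the board's middle line, its top 177.5 mm above the table. Origin: centre of the board's underside; z up, y along the bar. Five 12 mm round holes go down into the bar's top at y = -140, -70, 0, 70 and 140 mm.
- lamp_slide (a joint): Position (m) along the stand's +y of the lamp's steel sleeve (34 x 56 x 34 mm, round the bar), -0.155 to 0.155. The pin is over a hole at -0.14, -0.07, 0, 0.07, 0.14; it starts locked in the middle hole (0). With the pin up, the sleeve slides against about 1.5 N of friction, taking lamp and plunger with it.
- lock_plunger (a joint): Lift (m) of the spring-loaded lock plunger, a vertical 10 mm ball-nosed steel pin with the knob on top: 0 = right down in a hole, clear of the bar at 0.010, upper stop at 0.016. The spring pushes it down with 6 N at 0, 9 N at full lift. Let down between holes, the pin rests on the bar's top at about 0.010.
- knob: Black plastic knob fixed on top of the plunger: round, upright, 30 mm diameter, 25 mm high, edges bevelled 3 to 4 mm. Origin: centre of its underside, 207 mm above the table and 25 mm above the sleeve's top when the pin is down. Under it is only the plunger's barrel, 17 mm thick, with a 22 mm lock nut; nothing stands above or beside it.
- knob_mid (a point): Centre of the knob, at half its height (219.5 mm above the table when the pin is down), on the pin's axis.
- lamp (a point): Centre of the underside of the lamp head, straight below the pin, 100 mm above the table. The head is a white round hood 76 mm across and 29 mm high hung under the sleeve; it moves along with it.
- round_piece: Round resin piece in a brass rim, 62 mm diameter, 6 mm thick, lying loose on the stand's board under one of the two holes next to the middle one (y = +70 or -70 mm in the stand's frame, within 4 mm). Origin: centre of its underside; z up.
- square_piece: Square resin piece in a brass rim, 56 x 56 x 6 mm, lying loose on the board under the other of those two holes. Origin: centre of its underside; z up.
- jar_a: Small closed glass paint jar, 32 mm diameter, 58 mm high, upright on the table beyond the stand. Origin: centre of its underside.
- jar_b: Another such jar, 32 mm diameter, 58 mm high, upright on the table beyond the stand. Origin: centre of its underside.
There are look-alikes about, which are no part of the job. Leave any purple look-alike of the round_piece alone.

How it is judged (in metres and radians):
On the way, in this order (a step that is already met when the one before it is completed fails the run):
1. the knob is pulled up until the pin is out of the middle hole (value of joint lock_plunger above 0.0085 m and value of joint lamp_slide between -0.02 and 0.02 m), for 0.05 s.
2. the lamp is over the round piece and the pin is down in that hole (horizontal distance between lamp and round_piece below 0.02 m and value of joint lock_plunger below 0.0025 m), for 0.2 s.
At the end, for the whole second after the job is handed in: The lamp stands still over the round piece (centres within 20 mm seen from above), the lock pin is down in that hole to within 2.5 mm of its full depth, and the robot's fingers still hold the knob (more than 2 N of contact) (all of step 2 and contact force between the fingers and knob above 2 N and velocity of joint lamp_slide between -0.01 and 0.01 m/s); the arm keeps its last pose, push and grip.
It fails at once if a resin piece is shifted by more than 12 mm (distance of any of round_piece, square_piece from where it was at the start of the episode above 0.012 m).
It fails at once if a jar is shifted by more than 20 mm or tipped (distance of any of jar_a, jar_b from where it was at the start of the episode above 0.02 m or angle between any of jar_a, jar_b's own z axis and vertical above 0.4 rad).
It also fails if it takes over 32 s, if anything falls off the work surface, if the arm or the gripper's body presses on something with over 40 N, if the wrist force passes 120 N, or if a joint passes its speed limit or range.

ROBOT

A 6-joint arm with a two-finger parallel gripper is mounted at the origin on the work surface. World frame = base frame: x ahead of the robot, y to its left, z up, the work surface at z = 0. Lengths are in m, angles in degrees, forces in N, time in s.
With the tool pointing down it reaches from about 0.3 to 0.75 m from the base axis. Payload 8.5 kg.
Tool frame: the origin (TCP) lies on the centre line of the jaws, within the pads' length; the fingertips stand env.tips_ahead ahead of it and the grasp point (between the pads) lies 8 mm behind it (env.tips_ahead is the distance from the TCP to the fingertips, in m); z points along the fingers, y is the direction in which the jaws open and shut (so a half turn about z gives the same grasp; the last joint's range is limited). The gripper opens to 85 mm and grips with 20 to 120 N. Pads are 22 mm wide; open, the fingers measure 114 mm over their backs; the gripper's body (76 mm by 85 mm) begins 54 mm behind the grasp point. The pads swing forward as they close: fully open they stand 13 mm farther back than shut.
Start: joints at [-88.482, 21.807, 74.336, -0, 83.858, -12.336], TCP at [0.132, -0.534, 0.242] pointing down, gripper open.
Joint ranges: [-178.18, 178.18], [-50.72, 133.34], [12.68, 142.11], [-81.47, 261.47], [9.98, 163.14], [-165.26, 165.26]. Speed limits (degrees/s): [136.94, 136.94, 180, 180, 180, 180].

INTERFACE

Orientations are given as a 3x3 rotation matrix whose columns are the frame's x, y, z axes.
In Python, from rig import env gives the robot as it stands.
- The arm moves only by the tool servo_tool, never from a script. Its argument "commands" is a list of rows, each an object with "linear": the shift along the tool's x, y, z in mm, a list of three; "angular": the turn, a rotation vector about the tool's x, y, z in degrees, a list of three; "gripper": the opening, from -1 (shut) to 1 (fully open). In form: [{"linear": [x, y, z], "angular": [rx, ry, rz], "gripper": gripper}, ...]. A call has 1 to 20 rows; each row is the pose to reach, as a shift and turn from the pose commanded when the call began, along the tool's axes at that moment; what a row does not reach only later rows make up. A row lasts 1/10 s, in which the tool goes at most 50 mm and 8.59 degrees, less where a joint would pass 70% of its speed; a pose out of reach is approached as far as the arm can. A call with a gripper value outside its range is refused whole. The fingers move at their own pace and stop on an object; "force" is the grip in N (left out, the last holds). Time passes only in rows, so rows that repeat a pose let the fingers close. It gives the time, the measured TCP pose, the force and the opening at its end, in the units of the state.
- env.observe(): the state, without advancing time (a new reading comes with each control period).
- env.get_image(name): name is "side" or "top"; returns a dict with "frame" (400x640x3 uint8, blue, green, red), "fx", "fy", "cx", "cy" (pixels), "cam_to_world" (4x4, takes a point from camera to world coordinates). Camera axes: x right, y up, looking along -z (the intrinsics and any distortion apply to the point x, -y, -z); pixel columns grow to the right and rows downward; lengths in m; the calibration is good to about 2 mm. A picture is of the moment at which its call begins. There is no depth.
- env.close_job(): hands the job in, once; it reports no verdict.
Trained networks look in a picture, given as the dict that the camera call returned (one of the last four; its "shot" number tells which), for a name from the list of things; names that differ only in an ending like _2 or _b are one class to them, and where a whole thing is asked for, a point or a joint stands for the part that bears it (a point fixed in the world has none). Each returns a list of dicts, best first, with "confidence" (0 to 1); they miss things now and then, are a little off and sometimes report something else, mostly with a low value. They report only what shows in the picture. A call takes as long as a camera call. They do not tell look-alikes from the thing itself.
- env.trace(picture, query): "pixels" (400x640 bool, what is visible of it) and "extent" ([left, top, right, bottom] in pixels, round what is visible of it).
The state is a dict: "time_s": time; "q": joint angles; "qvel": joint speeds; "joint_efforts": joint torques, N m; "position": TCP position; "tool_rot": TCP orientation; "ft_force": force on the tool from outside, world axes, zero at the start; "wrist_torque": the same for the moment, N m; "grip_width": finger opening in m.
Only numpy, scipy, OpenCV 4.12 (cv2) and the standard library are available. Lean on these libraries where they do the work, as an engineer would, in place of code of your own. Each camera call takes 0.05 s, during which the arm holds its last target.

## Working session

There is one attempt and no reset: what is moved stays moved. The work goes in short steps, Python scripts to look and compute and a tool call to move; the robot and the scene stay as the last step left them, time stands still between calls to the robot, and variables do not carry over. Pictures are saved under pics/ and viewed, and the job is handed in when it is done.

Besides the shell and the picture viewer there is one more tool, called after "Call:" in YAML: its name, and indented under it one key for each argument. servo_tool: Moves the arm, as the interface text tells. Its arguments: {"type":"object","properties":{"commands":{"type":"array","items":{"type":"object","properties":{"linear":{"type":"array","items":{"type":"number"}},"angular":{"type":"array","items":{"type":"number"}},"gripper":{"type":"number"}}}},"force":{"type":"number"}},"required":["commands"]}

```bash
mkdir -p pics; ls; python3 - <<'E'
from rig import env
import cv2,numpy as np
s=env.observe(); print(s); print(env.tips_ahead)
for n in("top","side"):
    p=env.get_image(n); cv2.imwrite(f"pics/{n}0.png",p["frame"]); print(n,p["fx"],p["fy"],p["cx"],p["cy"],p["cam_to_world"],p.keys())
    for q in("knob","round_piece","square_piece","jar_a","stand","lamp"):
        r=env.trace(p,q)
        for d in r: 
            ys,xs=np.nonzero(d["pixels"]); print(q,d["confidence"],d["extent"],xs.mean(),ys.mean())
E
```

```text
pics
{'time_s': 0.0, 'q': array([-8.84829558e+01,  2.18414290e+01,  7.43856514e+01,  2.30201157e-03,
        8.38588926e+01, -1.23349561e+01]), 'qvel': array([-0.04789835,  0.06541815,  0.04398379,  0.04567367,  0.0091148 ,
       -0.03864135]), 'joint_efforts': array([-7.70202114e-04, -4.48463917e+01, -2.31278783e+01, -2.34081290e-04,
        4.72903659e-03, -1.94849764e-05]), 'position': array([ 0.13168564, -0.53371099,  0.24170238]), 'tool_rot': array([[ 9.70918429e-01,  2.39410537e-01,  2.08096673e-07],
       [ 2.39410267e-01, -9.70917335e-01,  1.50104294e-03],
       [ 3.59567540e-04, -1.45734043e-03, -9.99998873e-01]]), 'ft_force': array([ 0.0764316 , -0.05077495, -0.13861443]), 'wrist_torque': array([ 0.03512877,  0.05060372, -0.02161481]), 'grip_width': 0.08531128519596655}
0.011
top 381.2149621971959 381.2149621971959 320.99230279347347 204.46901327511208 [[ 9.54485625e-02  9.65472667e-01 -2.42388327e-01  3.75690523e-01]
 [-9.95434334e-01  9.25164344e-02 -2.34775641e-02  5.34488730e-02]
 [-2.42042711e-04  2.43522562e-01  9.69895202e-01  7.82267803e-01]
 [ 0.00000000e+00  0.
[... 1773 characters left out ...]
56 [388.2, 246.4, 418.0, 270.2] 403.28805970149256 258.1850746268657
round_piece 0.56 [291.9, 186.7, 338.1, 259.1] 317.1996413628213 224.31858936043037
round_piece 0.3 [255.8, 220.0, 270.6, 246.2] 263.82619647355165 231.9521410579345
square_piece 0.81 [298.4, 291.2, 325.0, 320.2] 310.46971935007383 305.29689807976365
jar_a 0.95 [255.6, 217.1, 271.7, 248.7] 263.76346604215456 232.17330210772835
jar_a 0.69 [226.6, 267.4, 248.4, 300.6] 237.5668016194332 283.9514170040486
jar_a 0.66 [301.4, 187.8, 328.4, 208.1] 314.9141104294479 198.18711656441718
stand 0.71 [234.3, 128.7, 369.9, 397.9] 309.67814396732655 288.495206761586
lamp 0.7 [291.8, 186.4, 338.0, 259.6] 317.6759813705921 223.91151031270792
```

View pics/top0.png

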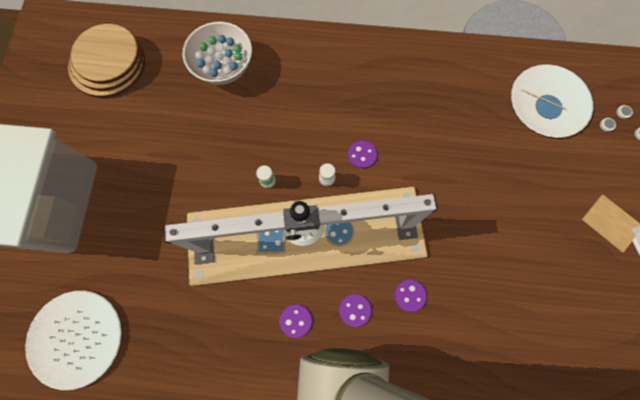

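View pics/side0.png

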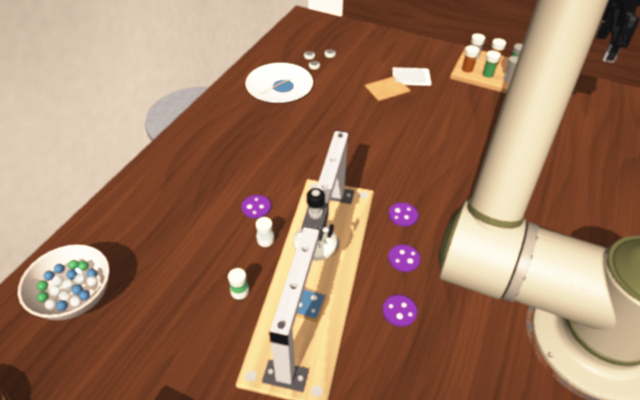

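The top view shows the blue square piece at (270,242), the blue round one at (339,233), right of the lamp, and the knob at (299,211). The side view shows the knob at (316,198). Next I'll zoom in to measure the holes and the knob.

```bash
cat > h.py <<'E'
import numpy as np
def ray(p,u,v):
    d=np.array([(u-p["cx"])/p["fx"],-(v-p["cy"])/p["fy"],-1.]);T=p["cam_to_world"];return T[:3,3],T[:3,:3]@d
def atz(p,u,v,z):
    o,d=ray(p,u,v);return o+d*(z-o[2])/d[2]
def proj(p,X):
    T=p["cam_to_world"];c=T[:3,:3].T@(np.asarray(X)-T[:3,3]);return np.array([p["cx"]+p["fx"]*c[0]/-c[2],p["cy"]-p["fy"]*c[1]/-c[2]])
E
python3 - <<'E'
from rig import env
import cv2,numpy as np
from h import *
p=env.get_image("top");s=env.get_image("side")
a=cv2.resize(p["frame"][180:270,160:445],None,fx=2.8,fy=2.8,interpolation=cv2.INTER_CUBIC);cv2.imwrite("pics/topz.png",a)
b=cv2.resize(s["frame"][120:270,280:360],None,fx=4,fy=4,interpolation=cv2.INTER_CUBIC);cv2.imwrite("pics/sidez.png",b)
for u,v in[(173,232),(215,227),(258,222.5),(344,212.5),(386,207.5),(428,202)]: print(u,atz(p,u,v,.1775))
print("knob top",atz(p,299,210.9,.2195), "side",atz(s,316,198,.2195))
print("round",atz(p,339,233.3,.018),"sq",atz(p,270.4,242,.018))
E
```

```text
173 [0.4587497  0.30042779 0.1775    ]
215 [0.47325968 0.23457937 0.1775    ]
258 [0.48720071 0.16658437 0.1775    ]
344 [0.51698921 0.02953857 0.1775    ]
386 [ 0.53187336 -0.03802933  0.1775    ]
428 [ 0.54770211 -0.10601591  0.1775    ]
knob top [0.50314937 0.09929327 0.2195    ] side [0.50337844 0.09629642 0.2195    ]
round [0.51015071 0.02983134 0.018     ] sq [0.47925207 0.16609032 0.018     ]
```

View pics/topz.png

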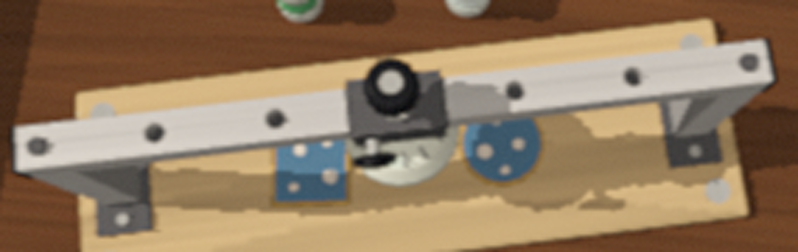

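View pics/sidez.png

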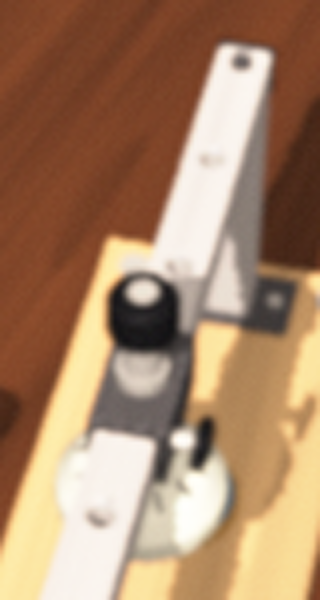

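Both views agree. The middle hole is at (0.5025, 0.098), the bar points along (0.214, -0.977), and the round piece is on the side towards world -y. The hole spacing comes out at 140.3 mm against the given 140 mm. I'll raise the tool and move it over the knob, with the jaws along the bar.

Call:
servo_tool:
  commands:
    - {"linear":[0,0,-40],"angular":[0,0,0],"gripper":1}
    - {"linear":[20,-20,-70],"angular":[0,0,0],"gripper":1}
    - {"linear":[511,-525,-70],"angular":[0,0,1.5],"gripper":1}
    - {"linear":[511,-525,-70],"angular":[0,0,1.5],"gripper":1}
    - {"linear":[511,-525,-70],"angular":[0,0,1.5],"gripper":1}
    - {"linear":[511,-525,-70],"angular":[0,0,1.5],"gripper":1}
    - {"linear":[511,-525,-70],"angular":[0,0,1.5],"gripper":1}
    - {"linear":[511,-525,-70],"angular":[0,0,1.5],"gripper":1}
    - {"linear":[511,-525,-70],"angular":[0,0,1.5],"gripper":1}
    - {"linear":[511,-525,-70],"angular":[0,0,1.5],"gripper":1}
    - {"linear":[511,-525,-70],"angular":[0,0,1.5],"gripper":1}
    - {"linear":[511,-525,-70],"angular":[0,0,1.5],"gripper":1}
    - {"linear":[511,-525,-70],"angular":[0,0,1.5],"gripper":1}
    - {"linear":[511,-525,-70],"angular":[0,0,1.5],"gripper":1}
    - {"linear":[511,-525,-70],"angular":[0,0,1.5],"gripper":1}
    - {"linear":[511,-525,-70],"angular":[0,0,1.5],"gripper":1}
    - {"linear":[511,-525,-70],"angular":[0,0,1.5],"gripper":1}
    - {"linear":[511,-525,-70],"angular":[0,0,1.5],"gripper":1}
    - {"linear":[511,-525,-70],"angular":[0,0,1.5],"gripper":1}
    - {"linear":[511,-525,-70],"angular":[0,0,1.5],"gripper":1}
  force: 60

```text
time_s: 2.8
position: [0.5018, 0.097, 0.3126]
tool_rot: [[0.977, 0.212, 0.0], [0.212, -0.977, -0.0], [0.0, 0.0, -1.0]]
ft_force: [-0.4, -0.2, 0.1]
grip_width: 0.0854
```

Call:
servo_tool:
  commands:
    - {"linear":[1,-1,40],"angular":[0,0,0],"gripper":1}
    - {"linear":[1,-1,70],"angular":[0,0,0],"gripper":1}
    - {"linear":[1,-1,90],"angular":[0,0,0],"gripper":1}
    - {"linear":[1,-1,101],"angular":[0,0,0],"gripper":1}
    - {"linear":[1,-1,101],"angular":[0,0,0],"gripper":1}
    - {"linear":[1,-1,101],"angular":[0,0,0],"gripper":1}

```text
time_s: 3.4
position: [0.5033, 0.0988, 0.2124]
tool_rot: [[0.977, 0.213, 0.002], [0.213, -0.977, -0.0], [0.002, 0.0, -1.0]]
ft_force: [0.8, -0.1, 0.6]
grip_width: 0.0852
```

```bash
python3 - <<'E'
from rig import env
import cv2,numpy as np
p=env.get_image("top");s=env.get_image("side")
a=cv2.resize(p["frame"][150:290,200:400],None,fx=3,fy=3);b=cv2.resize(s["frame"][120:260,260:360],None,fx=3,fy=3)
cv2.imwrite("pics/g1.png",cv2.resize(np.hstack([a,b]),None,fx=.88,fy=.88))
print(env.observe()["position"],env.observe()["ft_force"])
E
```

```text
[0.50336956 0.09910362 0.21255456] [ 0.48277005 -0.20514609 -0.76584719]
```

View pics/g1.png

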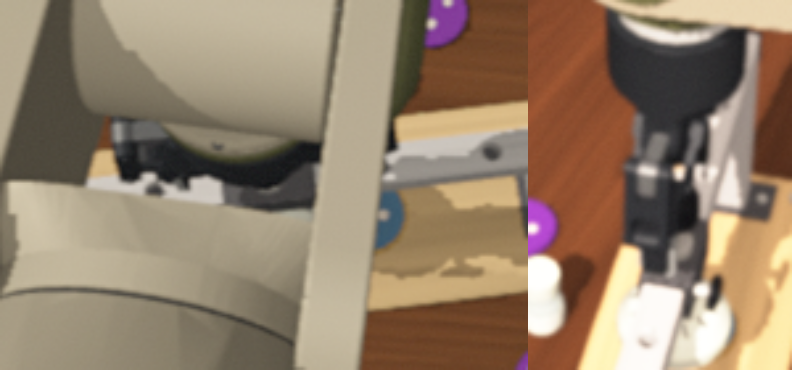

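The arm hides the knob in the top view. In the side view, the near finger stands in front of it, lined up with the bar. Closing the grip now.

Call:
servo_tool:
  commands:
    - {"linear":[0,1,0],"angular":[0,0,0],"gripper":-1}
    - {"linear":[0,1,0],"angular":[0,0,0],"gripper":-1}
    - {"linear":[0,1,0],"angular":[0,0,0],"gripper":-1}
    - {"linear":[0,1,0],"angular":[0,0,0],"gripper":-1}
    - {"linear":[0,1,0],"angular":[0,0,0],"gripper":-1}
    - {"linear":[0,1,0],"angular":[0,0,0],"gripper":-1}
    - {"linear":[0,1,0],"angular":[0,0,0],"gripper":-1}
    - {"linear":[0,1,0],"angular":[0,0,0],"gripper":-1}
  force: 70

```text
time_s: 4.3
position: [0.5032, 0.0983, 0.2118]
tool_rot: [[0.977, 0.214, 0.001], [0.214, -0.977, -0.0], [0.001, 0.0, -1.0]]
ft_force: [-2.2, 0.5, 5.1]
grip_width: 0.0276
```

Call:
servo_tool:
  commands:
    - {"linear":[0,0,-2],"angular":[0,0,0],"gripper":-1}
    - {"linear":[0,0,-4],"angular":[0,0,0],"gripper":-1}
    - {"linear":[0,0,-6],"angular":[0,0,0],"gripper":-1}
    - {"linear":[0,0,-6],"angular":[0,0,0],"gripper":-1}
    - {"linear":[0,0,-6],"angular":[0,0,0],"gripper":-1}

```text
time_s: 4.8
position: [0.503, 0.0983, 0.217]
tool_rot: [[0.977, 0.214, -0.001], [0.214, -0.977, 0.0], [-0.001, -0.0, -1.0]]
ft_force: [2.0, 0.1, -7.8]
grip_width: 0.0275
```

```bash
python3 - <<'E'
from rig import env
import cv2,numpy as np
s=env.get_image("side")
b=cv2.resize(s["frame"][150:260,260:360],None,fx=5,fy=5,interpolation=cv2.INTER_CUBIC)
cv2.imwrite("pics/g2.png",b)
o=env.observe();print(o["position"],o["ft_force"],o["wrist_torque"],o["grip_width"])
E
```

```text
[0.50303148 0.09831465 0.2170334 ] [ 2.51833089  0.24027121 -8.10343828] [-0.07569028 -0.39229435 -0.03727008] 0.0277302423804549
```

View pics/g2.png

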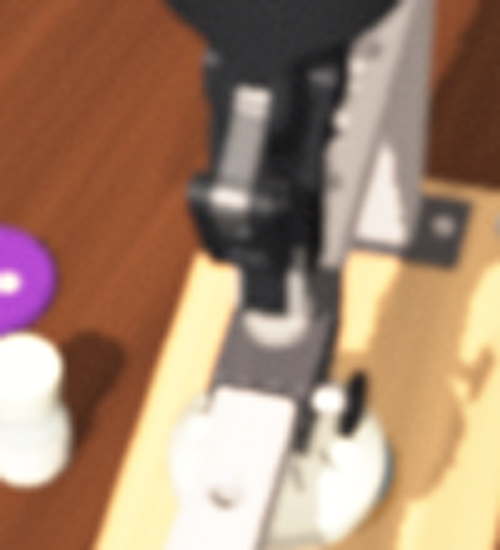

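The wrist force is -8 N, so the plunger is following against its spring without slipping. I'll lift it clear of the hole.

Call:
servo_tool:
  commands:
    - {"linear":[0,0,-2],"angular":[0,0,0],"gripper":-1}
    - {"linear":[0,0,-4],"angular":[0,0,0],"gripper":-1}
    - {"linear":[0,0,-6],"angular":[0,0,0],"gripper":-1}
    - {"linear":[0,0,-8],"angular":[0,0,0],"gripper":-1}
    - {"linear":[0,0,-8],"angular":[0,0,0],"gripper":-1}
    - {"linear":[0,0,-8],"angular":[0,0,0],"gripper":-1}

```text
time_s: 5.45
position: [0.503, 0.0983, 0.2253]
tool_rot: [[0.977, 0.214, -0.0], [0.214, -0.977, 0.0], [-0.0, -0.0, -1.0]]
ft_force: [2.2, -0.0, -9.5]
grip_width: 0.0277
```

```bash
python3 - <<'E'
from rig import env
o=env.observe();print(o["position"],o["ft_force"],o["wrist_torque"],o["grip_width"])
E
```

```text
[0.50301268 0.09831553 0.22526263] [ 2.17197566 -0.02012755 -9.53561599] [-0.10346366 -0.41507725 -0.03862802] 0.02772269800868965
```

Call:
servo_tool:
  commands:
    - {"linear":[0,5,0],"angular":[0,0,0],"gripper":-1}
    - {"linear":[0,12,0],"angular":[0,0,0],"gripper":-1}
    - {"linear":[0,20,0],"angular":[0,0,0],"gripper":-1}
    - {"linear":[0,20,0],"angular":[0,0,0],"gripper":-1}
    - {"linear":[0,20,0],"angular":[0,0,0],"gripper":-1}

```text
time_s: 5.95
position: [0.5075, 0.0781, 0.2253]
tool_rot: [[0.977, 0.213, -0.0], [0.213, -0.977, -0.001], [-0.0, 0.001, -1.0]]
ft_force: [1.9, -1.3, -9.7]
grip_width: 0.0278
```

```bash
python3 - <<'E'
from rig import env
o=env.observe();print(o["position"],o["ft_force"],o["wrist_torque"],o["grip_width"])
E
```

```text
[0.50746197 0.07807289 0.2252725 ] [ 1.91082942 -1.26550204 -9.70378342] [-0.23748432 -0.33232977  0.01644276] 0.02779640911376195
```

Call:
servo_tool:
  commands:
    - {"linear":[0,8,0],"angular":[0,0,0],"gripper":-1}
    - {"linear":[0,18,0],"angular":[0,0,0],"gripper":-1}
    - {"linear":[0,28,0],"angular":[0,0,0],"gripper":-1}
    - {"linear":[0,38,0],"angular":[0,0,0],"gripper":-1}
    - {"linear":[0,45,0],"angular":[0,0,0],"gripper":-1}
    - {"linear":[0,49,0],"angular":[0,0,0],"gripper":-1}
    - {"linear":[0,49,0],"angular":[0,0,0],"gripper":-1}
    - {"linear":[0,49,0],"angular":[0,0,0],"gripper":-1}

```text
time_s: 6.75
position: [0.5179, 0.0306, 0.2254]
tool_rot: [[0.977, 0.214, 0.0], [0.214, -0.977, -0.001], [-0.0, 0.001, -1.0]]
ft_force: [1.3, -0.7, -9.6]
grip_width: 0.028
```

```bash
python3 - <<'E'
from rig import env
import cv2,numpy as np
o=env.observe();P=o["position"];print(P,o["ft_force"],o["wrist_torque"],o["grip_width"])
d=P-np.array([.50301,.09832,.2253]);print(d@[.2138,-.9769,0],d@[.9769,.2138,0])
s=env.get_image("side");t=env.get_image("top")
a=cv2.resize(s["frame"][120:320,240:380],None,fx=2.8,fy=2.8);b=cv2.resize(t["frame"][160:300,240:380],None,fx=2.8,fy=2.8)
b=np.vstack([b,np.zeros((a.shape[0]-b.shape[0],b.shape[1],3),np.uint8)])
cv2.imwrite("pics/g3.png",np.hstack([a,b]))
E
```

```text
[0.51790536 0.03056091 0.2253645 ] [ 1.29315352 -0.72655843 -9.61966813] [-0.23169436 -0.19362584 -0.05088871] 0.0279895396633296
0.06937848665298195 6.437866735324246e-05
```

View pics/g3.png

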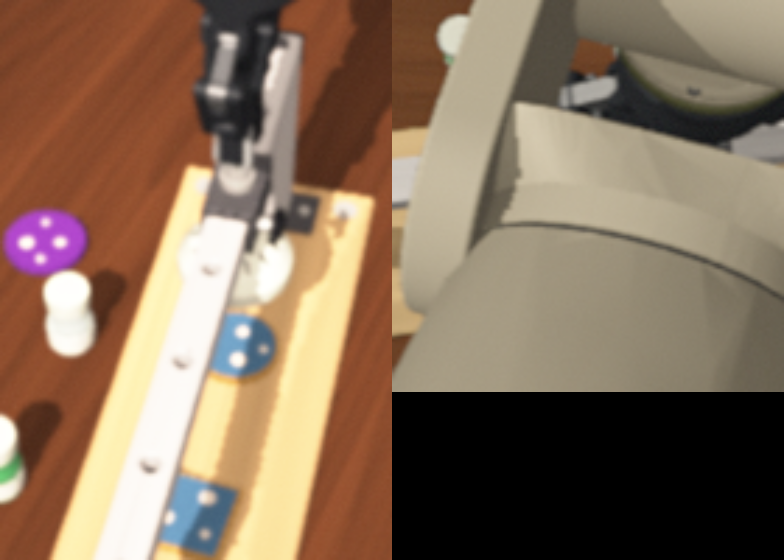

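```bash
python3 - <<'E'
from rig import env
from h import *
s=env.get_image("side")
for X in[(.5100,.0298,.018),(.517,.0295,.1775),(.5025,.098,.1775),(.517,.0295,.1),(.479,.166,.018)]: 
    u=proj(s,X);print(X,u,(u-[240,120])*2.8)
for r in env.trace(s,"lamp")[:2]: print(r["confidence"],r["extent"])
E
```

```text
(0.51, 0.0298, 0.018) [326.86445121 244.18536244] [243.22046339 347.71901482]
(0.517, 0.0295, 0.1775) [325.3163191  186.57507515] [238.88569348 186.41021041]
(0.5025, 0.098, 0.1775) [315.86850929 216.11197686] [212.43182602 269.1135352 ]
(0.517, 0.0295, 0.1) [324.48357269 215.65396182] [236.55400354 267.83109309]
(0.479, 0.166, 0.018) [310.7500614 304.6868272] [198.10017191 517.12311617]
0.57 [303.5, 156.3, 344.7, 232.1]
```

The projections match the picture: round piece at (243,347), exposed middle hole at (212,269), lamp head at (236,268). So the lamp is over the round piece. Lowering the pin now.

Call:
servo_tool:
  commands:
    - {"linear":[0,0.6,0],"angular":[0,0,0],"gripper":-1}
    - {"linear":[0,0.6,2],"angular":[0,0,0],"gripper":-1}
    - {"linear":[0,0.6,4],"angular":[0,0,0],"gripper":-1}
    - {"linear":[0,0.6,6],"angular":[0,0,0],"gripper":-1}
    - {"linear":[0,0.6,8],"angular":[0,0,0],"gripper":-1}
    - {"linear":[0,0.6,8],"angular":[0,0,0],"gripper":-1}
    - {"linear":[0,0.6,8],"angular":[0,0,0],"gripper":-1}

```text
time_s: 7.65
position: [0.518, 0.0303, 0.2174]
tool_rot: [[0.977, 0.214, -0.0], [0.214, -0.977, -0.0], [-0.0, -0.0, -1.0]]
ft_force: [-0.7, 1.5, -7.9]
grip_width: 0.028
```

```bash
python3 - <<'E'
from rig import env
o=env.observe();print(o["position"],o["ft_force"],o["wrist_torque"],o["grip_width"])
E
```

```text
[0.51797338 0.03034331 0.21737058] [-0.67328957  1.47365115 -7.91754947] [0.27168228 0.02058792 0.03183704] 0.027985311007573514
```

The lift is now about 5.6 mm, below the 10 mm at which the pin would rest on the bar, and only the spring load shows. So the pin has entered the hole.

Call:
servo_tool:
  commands:
    - {"linear":[0,0,2],"angular":[0,0,0],"gripper":-1}
    - {"linear":[0,0,4],"angular":[0,0,0],"gripper":-1}
    - {"linear":[0,0,5.5],"angular":[0,0,0],"gripper":-1}
    - {"linear":[0,0,6.5],"angular":[0,0,0],"gripper":-1}
    - {"linear":[0,0,6.5],"angular":[0,0,0],"gripper":-1}
    - {"linear":[0,0,6.5],"angular":[0,0,0],"gripper":-1}

```text
time_s: 8.25
position: [0.5182, 0.0302, 0.2118]
tool_rot: [[0.977, 0.214, 0.002], [0.214, -0.977, -0.001], [0.002, 0.001, -1.0]]
ft_force: [-3.1, -0.1, 6.0]
grip_width: 0.0275
```

```bash
python3 - <<'E'
from rig import env
import cv2,numpy as np
o=env.observe();print(o["position"],o["ft_force"],o["wrist_torque"],o["grip_width"])
s=env.get_image("side")
cv2.imwrite("pics/g4.png",cv2.resize(s["frame"][130:260,280:380],None,fx=4.5,fy=4.5,interpolation=cv2.INTER_CUBIC))
E
```

```text
[0.5182154  0.03016551 0.21180406] [-3.05735762 -0.05016264  5.95206161] [ 0.03086727  0.65552519 -0.02129403] 0.027492046888988035
```

View pics/g4.png

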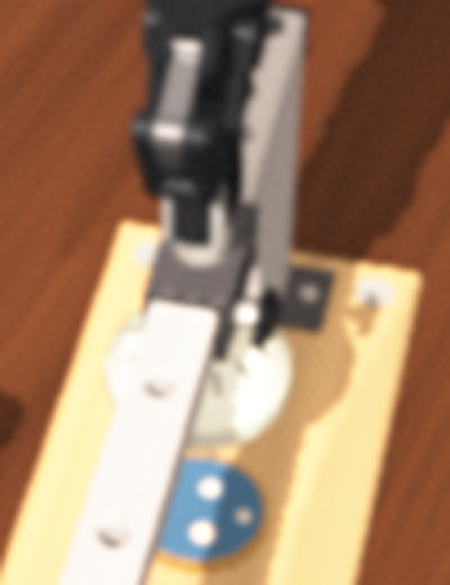

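The TCP is back at z = 0.2118, its height when the pin was down in the middle hole, and a +6 N upward reaction shows the pin is at the bottom. In the picture the lamp is over the round piece, which lies undisturbed at about (210,510). I'll hold for a moment and then hand in.

Call:
servo_tool:
  commands:
    - {"linear":[0,0,0.5],"angular":[0,0,0],"gripper":-1}
    - {"linear":[0,0,0.5],"angular":[0,0,0],"gripper":-1}
    - {"linear":[0,0,0.5],"angular":[0,0,0],"gripper":-1}
    - {"linear":[0,0,0.5],"angular":[0,0,0],"gripper":-1}

```text
time_s: 8.7
position: [0.5183, 0.0301, 0.2117]
tool_rot: [[0.977, 0.214, 0.002], [0.214, -0.977, -0.001], [0.002, 0.001, -1.0]]
ft_force: [-5.1, 0.5, 9.7]
grip_width: 0.0277
```

```bash
python3 - <<'E'
from rig import env
o=env.observe();print(o["time_s"],o["position"],o["ft_force"],o["grip_width"])
print(env.close_job())
E
```

```text
8.7 [0.5182614  0.03014679 0.21172501] [-5.11005328  0.4759      9.74605865] 0.0276531140049495
the job is handed in; nothing more can be done
None
```

The lamp is over the round resin piece with the pin down in that hole, and the knob is still gripped and pressed down for you to tighten the thumbscrew. I gripped the knob with the jaws along the bar, pulled it up about 13.5 mm, slid the lamp 70 mm to the hole and lowered the pin. I handed in at 8.7 s; the hand-in gave no verdict.

**Last checks**
- **Pin depth:** the gripper ended at 0.2117 m, against 0.2118 m when the pin was down in the middle hole. It pushes against a 9.7 N upward reaction, so the pin is at the bottom.
- **Lamp over the piece:** the pin is about 8 mm from where I measured the round piece, within the 20 mm allowed. Part of that gap is probably because the bar hid some of the piece in the camera view.
- **Other objects:** the round piece is where it was in the last picture. I did not check the square piece or the jars again at the end. They looked undisturbed in the view before lowering, and the arm went near neither.

**Did not quite match**
- **Grip width:** it read about 27.7 mm on a 30 mm knob. It stayed steady throughout, and I saw no sign of slipping.
- **Sideways force:** about 5 N across the bar remains with the pin pressed down.

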